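# Load-test a cell: seat it and hold the spring dial at full load

### The job

Check the green cell under full load: lay it flat in the battery tester's bay, nub end against the red post's contact, and let go of it so that it sits between both contacts. Then pinch the spring-return load dial, turn it clockwise past its first two clicks to the third (the three red dots), and finish while still holding it there, with the gripper on the dial, because it springs back to rest if it is let go. Leave the red cell, torch, tape roll and tape measure where they are.

Things in the scene. Friction and masses are not known exactly. Their poses are not given: they have to be found in the camera images.
- tester: Bench battery tester, bolted down: dark case 120 (x) x 210 (y) x 40 mm high, grey face plate (top 41.5 mm above the bench), a screwed ear at either end. Origin: centre of its underside on the bench; z up, x towards the far side at yaw 0. Cell bay along x at y = +60 mm, load dial at y = -60 mm, flat needle meter (top at 46 mm) between.
- bay_seat (a point): Where the seated cell's origin lies within 1 mm: on floor ribs, 46 mm above the bench. Axes as the tester's; the cell lies along x, nub to +x. The cross ribs (4 mm wide, at x = +/-19.5 mm, with an 8 mm wide keel between) have side guides 17.4 mm apart, 12 mm high, leaning out at the top. Over the middle 34 mm of the cell the pads may go 2 mm below the rib tops.
- plus_contact (a point): Slick brass plus contact on the red post at the bay's +x end, 7 mm above the rib tops: the point that the cell's nub touches. Fixed; its upper end, 15 to 29 mm above the ribs, leans outward (+x) by 7 mm.
- spring_contact: Slick steel minus contact plate at the bay's -x end, 35 mm high, upper 24 mm leaning out by 13. Origin: foot of its face, at rest 22.5 mm to the -x side of bay_seat, 2 mm too close for a cell. Sprung: slides 12 mm to -x (0.45 N at rest, 150 N/m). A level cell lowered straight down 3 to 7 mm to the -x side of bay_seat wedges it back; let go, it slides the cell onto the plus contact.
- green_cell: Loose green AA cell, 14.3 mm thick, 51 mm long, 23 g, lying on the bench. Origin: centre of its underside; z up; its length lies along its y; the plus end (tan band and nub) is at -y. Pinch it squarely across x. Any yaw at the start.
- green_cell_plus (a point): Tip of the green cell's nub: 25.5 mm from the cell's origin along -y, 7 mm above its underside.
- dial_turn (a joint): Turn of the load dial from rest, rad: 0 at rest, grows clockwise seen from above, end stop at 1.30. Clicks (detents) at 0.40, 0.80 and 1.20. Torque to leave a click rises from 0.15 to 0.2 N m. Let go anywhere, it springs back to 0.
- load_dial: Load dial: black grip bar with a white pointer line, 40 mm long (x) and 11 mm thick (y). Origin on the dial's vertical axis, 42.5 mm above the bench; the bar stands 5 to 30 mm above that on a round skirt (diameter 46, height 6 mm). x along the pointer: at rest 0.60 rad counter-clockwise of the tester's x, at click three 0.60 rad clockwise of it. Pinch across y with 40 N or more.
- dial_grip_top (a point): Centre of the grip bar's top, on the dial's axis, 72.5 mm above the bench.
- red_cell: Another AA cell, red with a tan band, same shape and frame as the green one: to be left alone.
- torch: Grey pocket torch, 40 x 111 x 34 mm, lying on the bench at the right: to be left alone. Origin: centre of its underside.
- elec_tape: Roll of black tape lying flat, 62 mm across, 19 mm high: to be left alone. Origin: centre of its underside.
- tape_measure: Yellow tape measure standing on its base, 39 x 82 x 64 mm: to be left alone. Origin: centre of its underside.

How it is judged:
By the outcome, as a careful person would: the job done as asked, in the order asked, and still so for the second after the job is handed in, while the arm keeps its last pose, push and grip.
It also fails if it takes over 48 s, if anything falls off the work surface, if the arm or the gripper's body presses on something with over 40 N, if the wrist force passes 120 N, or if a joint passes its speed limit or range.

### The arm

A 6-joint arm with a two-finger parallel gripper is mounted at the origin on a cart in front of the work surface, level with it; the furniture and walls round the work are solid. World frame = base frame: x ahead of the robot, y to its left, z up, the work surface at z = 0. Lengths are in mm, angles in rad, forces in N, time in s.
With the tool pointing down it reaches from about 275 to 750 mm from the base axis. Payload 10.2 kg.
Tool frame: the origin (TCP) lies at the centre of the arm's flange, where the gripper is bolted on; the fingertips stand 173 mm ahead of it and the grasp point (between the pads) lies 155 mm ahead of it; z points along the fingers, y is the line along which they close (so a half turn about z gives the same grasp; the last joint's range is limited). The gripper opens to 85 mm and grips with 20 to 120 N. Pads are 22 mm wide; open, the fingers measure 114 mm over their backs; the gripper's body (76 mm by 85 mm) begins 54 mm behind the grasp point. The pads swing forward as they close: fully open they stand 13 mm farther back than shut.
Start: joints at [1.12, 0.313, 1.498, -0, 1.331, -0.223], TCP at [118.576, 511.441, 404.694] pointing down, gripper open.
Joint ranges: [-2.94, 2.94], [-0.97, 2.17], [0.19, 2.56], [-1.23, 4.37], [0.02, 3.11], [-2.88, 2.88]. Speed limits (rad/s): [2.39, 2.39, 3.01, 3.14, 3.14, 3.14].

### API

Orientations are given as a unit quaternion [w, x, y, z].
In Python, from rig import status, capture, camera_info, ticket gives the robot as it stands.
- The arm moves only by the shell command python3 -m crank 'ROWS' [FORCE]. ROWS is JSON, a list of rows, each a list of 7 numbers: the shift along the tool's x, y, z as a fraction of full scale, then the turn, a rotation vector about the tool's x, y, z as a fraction of full scale, then the closure, from 0 (fully open) to 1 (shut). A call has 1 to 12 rows; each row is the pose to reach, as a shift and turn from the pose commanded when the call began, along the tool's axes at that moment; what a row does not reach only later rows make up. Full scale, the value 1, is 0.1 m for a shift and 45 degrees for a turn. A row lasts 1/10 s, in which the tool goes at most 50 mm and 8.59 degrees, less where a joint would pass 70% of its speed; a pose out of reach is approached as far as the arm can. A call with a number of a shift or a turn outside -1 to 1 is refused whole. A call with a gripper value outside its range is refused whole. The fingers move at their own pace and stop on an object; FORCE is the grip in N (left out, the last holds). Time passes only in rows, so rows that repeat a pose let the fingers close. It gives the time, the measured TCP pose, the force, the opening and the grip force at its end, in the units of the state.
- status.sense(): the state, without advancing time (a new reading comes with each control period).
- capture(name): name is "scene" or "top" or "wrist"; returns (picture, depth): 420x560x3 uint8, red, green, blue; 420x560 float32, mm along the optical axis (not along the pixel's ray), 0 where there is no reading.
- camera_info(name): a dict with "K" (3x3 intrinsics, pixels), "camera_from_world" (4x4, takes a point from world to camera coordinates). Camera axes: x right, y up, looking along -z (the intrinsics and any distortion apply to the point x, -y, -z); pixel columns grow to the right and rows downward; lengths in mm; the calibration is good to about 2 mm. A picture is of the moment at which its call begins: read the wrist's pose just before it. camera_info takes no time and is no camera call; for the wrist camera it gives the pose at the moment of the call.
- ticket.finish_job(): hands the job in; it is judged then, once.
The state is a dict: "time_s": time; "joints": joint angles; "dq": joint speeds; "tau": joint torques, N m; "eef_pos": TCP position; "ee_rot": TCP orientation; "force": force on the tool from outside, world axes, zero at the start; "wrist_torque": the same for the moment, N m; "grip_width": opening from 0.0 (shut) to 1.0 (fully open); "grip_force": force on a finger pad.
Only numpy, scipy, OpenCV 4.12 (cv2) and the standard library are available. Lean on these libraries where they do the work, as an engineer would, in place of code of your own. Each camera call takes 0.05 s, during which the arm holds its last target. There are 200 camera calls.

## Working session

There is one attempt and no reset: what is moved stays moved. The work goes in short steps, Python scripts to look and compute and a shell command to move; the robot and the scene stay as the last step left them, time stands still between calls to the robot, and variables do not carry over. Pictures are saved under pics/ and viewed, at most 10 in all, crops included, and the job is handed in when it is done.

```bash
ls; mkdir -p pics; python3 - <<'E'
from rig import status,capture,camera_info
import cv2,numpy as np
print(status.sense())
ims=[]
for n in ("scene","top","wrist"):
    ci=camera_info(n); p,d=capture(n)
    np.savez(f"pics/{n}0.npz",p=p,d=d,K=ci["K"],T=ci["camera_from_world"])
    print(n,ci)
    cv2.imwrite(f"pics/{n}0.png",p[:,:,::-1])
E
```

```text
pics
{'time_s': 0.0, 'joints': array([ 1.11958408e+00,  3.13461933e-01,  1.49848211e+00, -4.53728079e-05,
        1.33103366e+00, -2.23405949e-01]), 'dq': array([ 1.61304251e-03, -2.53833589e-03,  9.27373133e-04, -1.56746060e-03,
       -9.29845802e-06,  6.04773141e-04]), 'tau': array([-1.34007227e-03, -4.12268722e+01, -2.59737951e+01, -2.22047611e-04,
        4.20675759e-03,  1.94510955e-05]), 'eef_pos': array([118.56329221, 511.38699834, 404.11186881]), 'ee_rot': array([-2.08398769e-04,  1.13651619e-01,  9.93520422e-01, -6.60793364e-04]), 'force': array([-0.5259588 ,  0.22839428, -0.3016227 ]), 'wrist_torque': array([ 0.01957781, -0.05208409, -0.02308804]), 'grip_force': 0.0, 'grip_width': 0.9990104254029908}
scene {'K': array([[434.26559821,   0.        , 278.63607814],
       [  0.        , 434.26559821, 207.14746943],
       [  0.        ,   0.        ,   1.        ]]), 'camera_from_world': array([[-7.65031870e-01, -6.43990968e-01,  1.36762053e-03,
         3.89355340e+02],
       [ 4.70122759e-01, -5.57030477e-01,  6.84617878e-01,
        -3.26560010e+02],
       [-4.40125924e-
[... 508 characters left out ...]
      [-1.03687881e-01,  3.46666442e-02,  9.94005557e-01,
        -9.54874446e+02],
       [ 0.00000000e+00,  0.00000000e+00,  0.00000000e+00,
         1.00000000e+00]])}
wrist {'K': array([[294.1001832 ,   0.        , 279.27031378],
       [  0.        , 294.1001832 , 205.89857887],
       [  0.        ,   0.        ,   1.        ]]), 'camera_from_world': array([[ 2.25241993e-01,  9.74302832e-01,  1.88305202e-04,
        -5.25126197e+02],
       [-9.40281000e-01,  2.17427353e-01, -2.61910265e-01,
         3.33353377e+01],
       [-2.55220856e-01,  5.88161304e-02,  9.65092212e-01,
        -3.77978328e+02],
       [ 0.00000000e+00,  0.00000000e+00,  0.00000000e+00,
         1.00000000e+00]])}
```

View pics/top0.png

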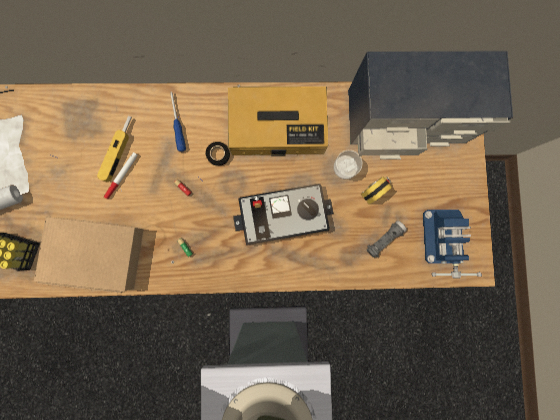

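View pics/scene0.png

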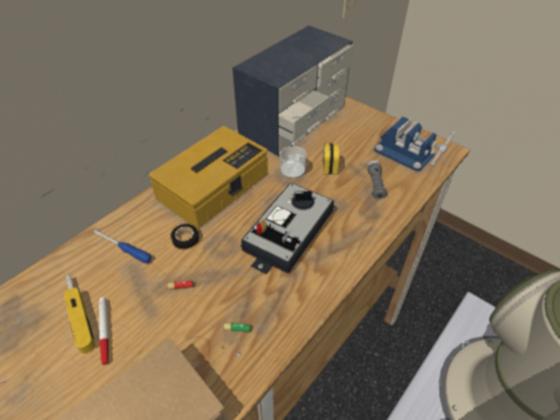

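The top view shows the green cell at about (186,247), with its tan band up-left, and the red cell at (183,187). The tester is centred at about (285,214), with the bay at (258,215) and the dial at (308,208). The scene view shows the green cell at (238,327) with its tan end to the left.

```bash
cat > h.py <<'E'
import numpy as np,cv2
from scipy.spatial.transform import Rotation as R
from rig import status,capture,camera_info
def load(f): 
    z=np.load(f"pics/{f}.npz"); return z
def shot(n,f):
    s=status.sense(); ci=camera_info(n); p,d=capture(n)
    np.savez(f"pics/{f}.npz",p=p,d=d,K=ci["K"],T=ci["camera_from_world"],e=s["eef_pos"],q=s["ee_rot"]); cv2.imwrite(f"pics/{f}.png",p[:,:,::-1]); return load(f)
def ray(z,uv):
    uv=np.atleast_2d(uv).astype(float); K,T=z["K"],z["T"]
    c=np.c_[(uv[:,0]-K[0,2])/K[0,0],-(uv[:,1]-K[1,2])/K[1,1],-np.ones(len(uv))]
    return -T[:3,:3].T@T[:3,3], c@T[:3,:3]
def plane(z,uv,h):
    o,d=ray(z,uv); return o+d*((h-o[2])/d[:,2])[:,None]
def tri(a,ua,b,ub):
    o1,d1=ray(a,ua);o2,d2=ray(b,ub);d1=d1[0];d2=d2[0]
    s=np.linalg.lstsq(np.c_[d1,-d2],o2-o1,rcond=None)[0]
    p,q=o1+s[0]*d1,o2+s[1]*d2
    return (p+q)/2,np.linalg.norm(p-q)
def proj(z,P):
    P=np.atleast_2d(P);c=P@z["T"][:3,:3].T+z["T"][:3,3]
    return np.c_[z["K"][0,2]+z["K"][0,0]*c[:,0]/-c[:,2], z["K"][1,2]-z["K"][1,1]*c[:,1]/-c[:,2]]
def blobs(z,lo,hi,mina=15):
    hsv=cv2.cvtColor(z["p"],cv2.COLOR_RGB2HSV); m=cv2.inRange(hsv,np.array(lo),np.array(hi))
    n,l,st,c=cv2.connectedComponentsWithStats(m)
    return [(c[i],st[i],l==i) for i in range(1,n) if st[i][4]>=mina]
def rot(q): return R.from_quat([q[1],q[2],q[3],q[0]])
def down(closing_deg): # tool z down; tool y along world heading
    a=np.radians(closing_deg); y=np.array([np.cos(a),np.sin(a),0]); z=np.array([0,0,-1.]); x=np.cross(y,z)
    return R.from_matrix(np.c_[x,y,z])
def plan(tcp,Rt,ref=None):
    """rows numbers from (commanded) pose ref=(pos,R)"""
    s=status.sense(); p,r=(s["eef_pos"],rot(s["ee_rot"])) if ref is None else ref
    d=r.inv().apply(np.array(tcp)-p)/100; w=(r.inv()*Rt).as_rotvec()/np.radians(45)
    return np.round(np.r_[d,w],3)
E
python3 - <<'E'
from h import *
t,s,w=load("top0"),load("scene0"),load("wrist0")
for n,z in(("t",t),("s",s),("w",w)):
    print(n,"green",[(c.round(1),st) for c,st,_ in blobs(z,(45,90,40),(85,255,255))])
    print(n,"red",[(c.round(1),st) for c,st,_ in blobs(z,(0,180,90),(6,255,255))][:8])
gt=max(blobs(t,(45,90,40),(85,255,255)),key=lambda b:b[1][4])[0]; gs=max(blobs(s,(45,90,40),(85,255,255)),key=lambda b:b[1][4])[0]
print("green",tri(t,gt,s,gs),plane(t,gt,7))
for n,uv in dict(cell_tan=(181.5,239.5),bay=(258,216),redpost=(257,202),dial=(308,208),tL=(239,223),tR=(332,208)).items(): print(n,plane(t,uv,42 if n not in("cell_tan","tL","tR") else 7).round(0))
st=status.sense(); Rt=rot(st["ee_rot"]); T=w["T"]
print("cam origin in tool",Rt.inv().apply(ray(w,(0,0))[0]-st["eef_pos"]),"\naxes",(T[:3,:3]@Rt.as_matrix()).round(3), Rt.as_matrix().round(3))
E
```

```text
t green [(array([186.1, 249.1]), array([181, 242,  11,  15,  77], dtype=int32))]
t red [(array([110.5, 189.9]), array([104, 183,  14,  15,  82], dtype=int32)), (array([187.1, 191.8]), array([184, 189,   7,   6,  20], dtype=int32)), (array([256.9, 202. ]), array([253, 200,   9,   6,  26], dtype=int32))]
s green [(array([240.1, 327.2]), array([231, 323,  20,   9, 129], dtype=int32))]
s red [(array([258.9, 228.1]), array([257, 224,   5,   9,  24], dtype=int32)), (array([183.9, 284.7]), array([175, 282,  17,   6,  56], dtype=int32)), (array([103.9, 350.7]), array([100, 340,   8,  24, 159], dtype=int32))]
w green [(array([508.8, 153.3]), array([467, 144,  93,  20, 439], dtype=int32)), (array([450.6, 179.4]), array([447, 173,   9,  13,  99], dtype=int32))]
w red []
green (array([440.72736028, 194.54536125,   7.84183426]), np.float64(3.1974167635266584)) [[442.01462244 195.70308763   7.        ]]
cell_tan [[466. 207.   7.]]
bay [[519.  14.  42.]]
redpost [[554.  16.  42.]]
dial [[ 536. -110.   42.]]
tL [[505.  63.   7.]]
tR [[ 539. -175.    7.]]
cam origin in tool [6.71478909e+01 6.12302282e-02 3.06839785e+01] 
axes [[ 0.001  1.    -0.001]
 [ 0.965 -0.     0.262]
 [ 0.262 -0.001 -0.965]] [[-0.974  0.226 -0.   ]
 [ 0.226  0.974 -0.001]
 [ 0.    -0.001 -1.   ]]
```

View pics/wrist0.png

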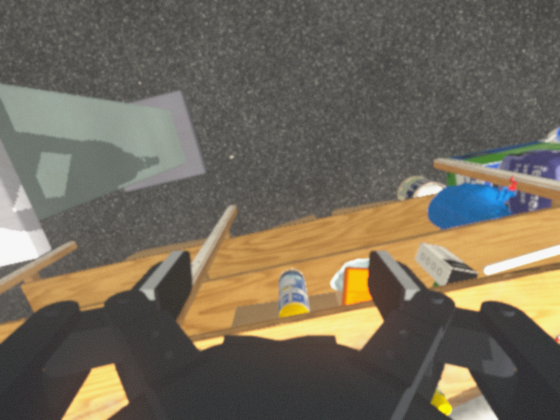

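The wrist view shows the gripper fingers at the bottom and no task objects, so I'm moving the wrist camera over the green cell.

```bash
python3 -m crank '[[-0.49,-0.29,0,0,0,0,0],[-0.975,-0.578,0,0,0,0,0],[-0.975,-0.578,0,0,0,0,0]]' 40
python3 -m crank '[[-0.49,-0.29,0.1,0,0,0,0],[-0.975,-0.578,0.3,0,0,0,0],[-0.975,-0.578,0.3,0,0,0,0]]'
python3 -m crank '[[-0.49,-0.29,0.2,0,0,0,0],[-0.975,-0.578,0.35,0,0,0,0],[-0.975,-0.578,0.35,0,0,0,0]]'
python3 -m crank '[[-0.49,-0.29,0.2,0,0,-0.19,0],[-0.975,-0.578,0.39,0,0,-0.38,0],[-0.975,-0.578,0.39,0,0,-0.57,0],[-0.975,-0.578,0.39,0,0,-0.76,0],[-0.975,-0.578,0.39,0,0,-0.889,0],[-0.975,-0.578,0.39,0,0,-0.889,0]]'
python3 - <<'E'
from h import *
z=shot("wrist","w1")
for c,st,_ in blobs(z,(45,90,40),(85,255,255),200): print(c,st)
E
```

```text
time_s: 0.45
eef_pos: [202.6, 431.0, 404.5]
ee_rot: [0.0, 0.115, 0.993, -0.0]
force: [-0.7, -0.2, 0.6]
grip_width: 1.0
grip_force: 0.0
time_s: 0.75
eef_pos: [284.2, 352.8, 373.5]
ee_rot: [-0.0, 0.115, 0.993, -0.001]
force: [-0.4, 0.3, -0.4]
grip_width: 1.001
grip_force: 0.0
time_s: 1.05
eef_pos: [366.2, 274.4, 338.5]
ee_rot: [-0.001, 0.115, 0.993, -0.001]
force: [-0.2, -1.2, 0.3]
grip_width: 1.006
grip_force: 0.0
time_s: 1.65
eef_pos: [446.4, 198.2, 300.5]
ee_rot: [-0.0, -0.233, 0.972, 0.0]
force: [-0.6, -0.4, -0.1]
grip_width: 1.002
grip_force: 0.0
[278.13721414 192.50519751] [269 174  19  40 481]
```

View pics/w1.png

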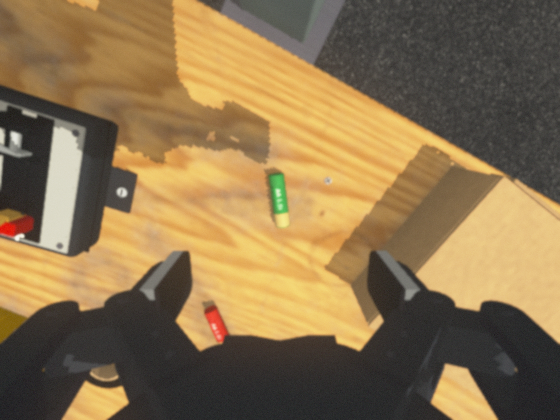

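The wrist view shows the green cell at (279,195), with the tan nub end down at (282,224). The tester's end is at the left, its bay around (30,180). The cardboard box is to the right, so I'll half-close the fingers before descending.

```bash
python3 -m crank '[[0,0.3,0.3,0,0,0,0.5],[0,0.4,0.6,0,0,0,0.6],[0,0.4,0.6,0,0,0,0.6],[0,0.4,0.6,0,0,0,0.6]]'
cat >> h.py <<'E'
def cell(z,win=45,mina=150):
    g=max(blobs(z,(45,90,40),(85,255,255),mina),key=lambda b:b[1][4])
    c=g[0]; hsv=cv2.cvtColor(z["p"],cv2.COLOR_RGB2HSV)
    m=g[2].astype(np.uint8); e=cv2.fitLine(np.argwhere(m)[:,::-1].astype(np.float32),cv2.DIST_L2,0,.01,.01).ravel()
    return c,e,m
def ends(m,e):
    p=np.argwhere(m)[:,::-1].astype(float); t=(p-e[2:])@e[:2]
    lo,hi=np.percentile(t,1),np.percentile(t,99); return e[2:]+lo*e[:2],e[2:]+hi*e[:2]
E
python3 - <<'E'
from h import *
a=load("w1"); b=shot("wrist","w2")
ra,rb=cell(a),cell(b)
for r in(ra,rb): print(r[0],r[1],ends(r[2],r[1]))
print("tri",tri(a,ra[0],b,rb[0]),tri(load("top0"),(186.1,249.1),b,rb[0]))
for z,r in((a,ra),(b,rb)):
    E=plane(z,np.array(ends(r[2],r[1])),10); print(E, np.degrees(np.arctan2(*(E[1]-E[0])[1::-1])), np.linalg.norm(E[1]-E[0]))
c=ends(rb[2],rb[1])[1].astype(int)
im=b["p"][:,:,::-1]; x,y=rb[0].astype(int); cr=im[y-50:y+70,x-60:x+60]
cv2.imwrite("pics/c2.png",cv2.resize(cr,None,fx=4,fy=4,interpolation=cv2.INTER_CUBIC)); print(x-60,y-50)
E
```

```text
time_s: 2.1
eef_pos: [428.4, 233.9, 241.3]
ee_rot: [0.0, -0.232, 0.973, -0.0]
force: [-0.6, -0.2, 0.2]
grip_width: 0.401
grip_force: 0.0
[278.13721414 192.50519751] [1.3662502e-01 9.9062282e-01 2.7813721e+02 1.9250520e+02] (array([275.61515703, 174.21865333]), array([280.85154586, 212.18597581]))
[222.42590286 209.84806974] [2.0296197e-01 9.7918659e-01 2.2242590e+02 2.0984807e+02] (array([217.62057101, 186.66482328]), array([227.65401108, 235.07098622]))
tri (array([439.00189439, 194.4124618 ,   7.56483904]), np.float64(0.2051627148845455)) (array([441.23772375, 195.28594784,   3.66444215]), np.float64(2.9249430268731564))
[[424.76618179 184.68992165  10.        ]
 [453.99224543 204.88816975  10.        ]] 34.64850407647184 35.526497469051286
[[424.26119516 184.65466666  10.        ]
 [453.80660056 205.6222981   10.        ]] 35.36236436384952 36.22944311044099
162 159
```

View pics/c2.png

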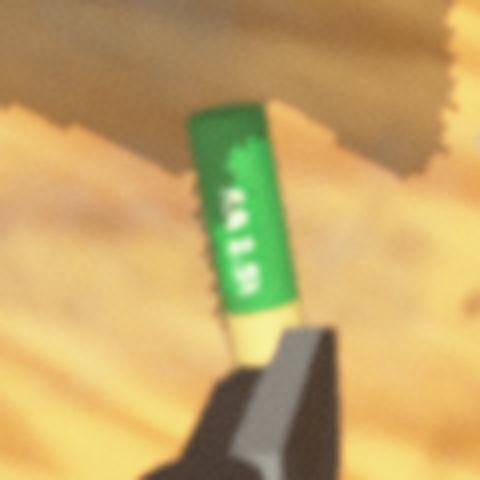

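The crop shows the green cell's back end centred at (218.5,186) in full-image pixels and the green/tan border at (226.8,236). A finger covers the tan end.

```bash
python3 - <<'E'
from h import *
a,b=load("w1"),load("w2")
P=plane(b,[(218.5,186.3),(226.75,236)],7.2);Q=plane(a,[(275.5,173.5),(283,227)],7.2)
for X in(P,Q):
    d=X[1]-X[0]; print(X, np.degrees(np.arctan2(d[1],d[0])),np.linalg.norm(d))
# colour-free check: cell silhouette = edges from depth, wrist view 1
D=a["d"]; v,u=np.mgrid[165:235,255:305]; uv=np.c_[u.ravel(),v.ravel()]
o,d=ray(a,uv); W=o+d*D[v,u].ravel()[:,None]
print("bench z",np.median(W[:,2])); m=W[:,2]>np.median(W[:,2])+4.5
w=W[m]; c,(L,S),an=cv2.minAreaRect(w[:,:2].astype(np.float32)); l=cv2.fitLine(w[:,:2].astype(np.float32),cv2.DIST_L2,0,.01,.01).ravel()
print(m.sum(),c,L,S,an,np.degrees(np.arctan2(l[1],l[0])),l[2:],w[:,2].max())
E
```

```text
[[424.51871575 184.82888824   7.2       ]
 [455.96444869 205.34826043   7.2       ]] 33.125766245747215 37.548352226880155
[[424.64553189 184.47941313   7.2       ]
 [466.7751986  213.73256429   7.2       ]] 34.774563213473456 51.289917821920085
bench z 0.4534567235810414
849 (427.8124084472656, 187.207275390625) 89.61737060546875 14.654080390930176 33.733802795410156 32.395973 [442.36255 197.2209 ] 269.87703971455875
```

```bash
python3 - <<'E'
from h import *
a=load("w1")
D=a["d"]; v,u=np.mgrid[100:300,200:560]; o,d=ray(a,np.c_[u.ravel(),v.ravel()]); W=o+d*D[v,u].ravel()[:,None]
k=(W[:,2]>25)&(W[:,2]<110)&(D[v,u].ravel()>0); w=W[k]; r=np.hypot(w[:,0]-446,w[:,1]-199); i=r.argsort()[:2000:400]; print(w[i].round(),r[i])
s=status.sense(); print(s["eef_pos"],s["joints"])
print(plan((445.7,199,190),down(124)),plan((445.7,199,175),down(124)))
E
```

```text
[[477. 306.  28.]
 [430. 313.  51.]
 [420. 314.  60.]
 [434. 320.  64.]
 [405. 316.  37.]] [111.49180772 115.17748243 118.16469492 121.18707785 124.13044915]
[428.77599787 233.69659855 241.9914794 ] [ 2.58568212e-01  4.34859003e-01  1.79916987e+00 -1.35552019e-04
  9.05667255e-01 -1.78122889e+00]
[ 0.007 -0.386  0.52  -0.001  0.002 -0.158] [ 0.007 -0.386  0.67  -0.001  0.002 -0.158]
```

```bash
python3 -m crank '[[0.01,-0.386,0.3,0,0,-0.158,0.6],[0.01,-0.386,0.5,0,0,-0.158,0.6],[0.01,-0.386,0.66,0,0,-0.158,0.6],[0.01,-0.386,0.66,0,0,-0.158,0.6],[0.01,-0.386,0.66,0,0,-0.158,0.6]]' 40; python3 - <<'E'
from h import *
s=status.sense(); print(s["eef_pos"],plan((445.7,199,175),down(124)))
E
```

```text
time_s: 2.65
eef_pos: [445.5, 198.8, 176.1]
ee_rot: [0.001, -0.292, 0.956, -0.0]
force: [0.1, -0.8, 1.0]
grip_width: 0.402
grip_force: 0.0
[445.45700403 198.76076062 176.05842851] [-0.003  0.001  0.011 -0.001  0.002  0.   ]
```

Close, then lift 75 mm.

```bash
python3 -m crank '[[0,0,0,0,0,0,1],[0,0,0,0,0,0,1],[0,0,0,0,0,0,1],[0,0,0,0,0,0,1],[0,0,0,0,0,0,1]]' 40; python3 -m crank '[[0,0,-0.3,0,0,0,1],[0,0,-0.6,0,0,0,1],[0,0,-0.9,0,0,0,1],[0,0,-1,0,0,0,1],[0,0,-1,0,0,0,1]]'; python3 - <<'E'
from h import *
z=shot("wrist","w3"); cv2.imwrite("pics/c3.png",cv2.resize(z["p"][180:360,180:380,::-1],None,fx=3,fy=3,interpolation=cv2.INTER_CUBIC))
E
```

```text
time_s: 3.15
eef_pos: [445.2, 199.0, 176.2]
ee_rot: [0.001, -0.293, 0.956, -0.0]
force: [-1.2, -1.0, 8.0]
grip_width: 0.153
grip_force: 41.0
time_s: 3.65
eef_pos: [444.9, 199.0, 276.0]
ee_rot: [0.002, -0.293, 0.956, -0.0]
force: [-0.4, -0.2, 0.6]
grip_width: 0.154
grip_force: 40.2
```

View pics/c3.png

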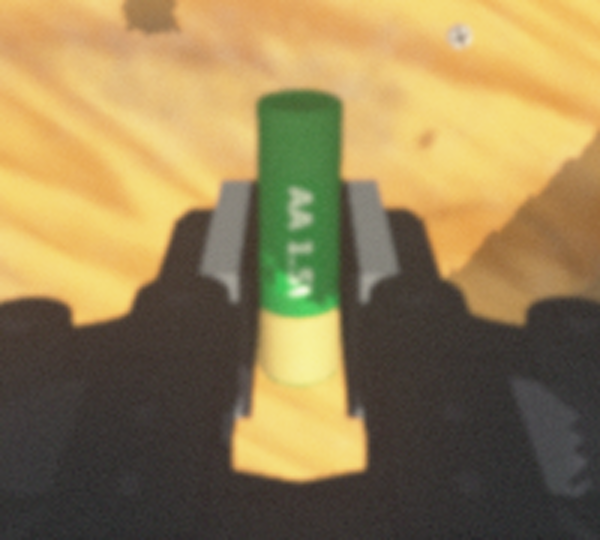

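The cell is held squarely between the pads: its back end is near (280,213) in full-image pixels, the tan nub end near (280,307). Next I'll view the tester.

```bash
python3 -m crank '[[0.04,-0.45,-0.3,0,0,0,1],[0.087,-0.903,-0.5,0,0,0,1],[0.087,-0.903,-0.5,0,0,0,1]]'
python3 -m crank '[[0.04,-0.45,0,0,0,0,1],[0.087,-0.903,0,0,0,0,1],[0.087,-0.903,0,0,0,0,1]]'
python3 -m crank '[[0.04,-0.45,0,0,0,0.19,1],[0.087,-0.903,0,0,0,0.38,1],[0.087,-0.903,0,0,0,0.578,1],[0.087,-0.903,0,0,0,0.578,1],[0.087,-0.903,0,0,0,0.578,1]]'
python3 - <<'E'
from h import *
print(status.sense()["joints"])
z=shot("wrist","w4"); p=z["p"][:,:,::-1]
cv2.imwrite("pics/c4.png",cv2.resize(p[0:290],None,fx=1.42,fy=1.42,interpolation=cv2.INTER_CUBIC))
E
```

```text
time_s: 4.0
eef_pos: [490.1, 116.0, 325.5]
ee_rot: [0.001, -0.291, 0.957, -0.001]
force: [-0.1, 1.5, -0.0]
grip_width: 0.156
grip_force: 40.1
time_s: 4.3
eef_pos: [532.9, 36.1, 322.7]
ee_rot: [-0.001, -0.291, 0.957, 0.0]
force: [-0.6, 0.5, -0.5]
grip_width: 0.153
grip_force: 40.2
time_s: 4.8
eef_pos: [574.5, -39.1, 323.6]
ee_rot: [-0.001, -0.073, 0.997, 0.0]
force: [0.3, -0.7, -0.2]
grip_width: 0.152
grip_force: 40.1
[-2.71370419e-01  4.95405522e-01  1.45066989e+00  2.25924078e-04
  1.19786241e+00 -1.98739684e+00]
```

View pics/c4.png

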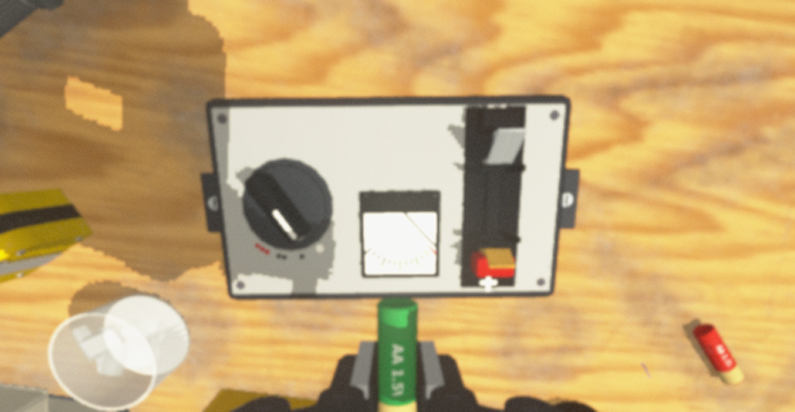

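The view shows the whole tester in enlarged-crop pixels (scale 1.42). The plate runs from (212,102) to (568,102) at the top and about (235,295) to (552,292) at the bottom. The dial is at (287,204) with its pointer towards (293,237). The bay is at x≈495, with the spring plate at (505,145) and the red post at (493,263). I'll take a second view with the bay centred.

```bash
python3 -m crank '[[0,0.3,0,0,0,0,1],[-0.1,0.6,0,0,0,0,1],[-0.1,0.6,0,0,0,0,1],[-0.1,0.6,0,0,0,0,1]]'
python3 - <<'E'
from h import *
z=shot("wrist","w5"); p=z["p"][:,:,::-1]
print(z["e"])
def quad(z):
    hsv=cv2.cvtColor(z["p"],cv2.COLOR_RGB2HSV); m=((hsv[...,1]<40)&(hsv[...,2]>110)).astype(np.uint8); m[215:]=0
    return m
for n in("w4","w5"):
    m=quad(load(n)); cs,_=cv2.findContours(m,0,2); c=max(cs,key=cv2.contourArea); r=cv2.minAreaRect(c); print(n,cv2.contourArea(c),cv2.boxPoints(r))
cv2.imwrite("pics/c5.png",cv2.resize(p[40:220,200:400],None,fx=3.3,fy=3.3,interpolation=cv2.INTER_CUBIC))
E
```

```text
time_s: 5.25
eef_pos: [576.1, 21.8, 324.6]
ee_rot: [-0.0, -0.072, 0.997, -0.0]
force: [0.4, -0.6, 1.0]
grip_width: 0.153
grip_force: 40.2
[576.06439779  21.77392493 324.56457451]
w4 26824.0 [[148.91306  73.90593]
 [397.98935  71.75871]
 [399.14713 206.05907]
 [150.07083 208.20628]]
w5 26929.0 [[ 70.948784  59.64765 ]
 [323.96082   56.67106 ]
 [325.57153  193.58154 ]
 [ 72.55951  196.55814 ]]
```

View pics/c5.png

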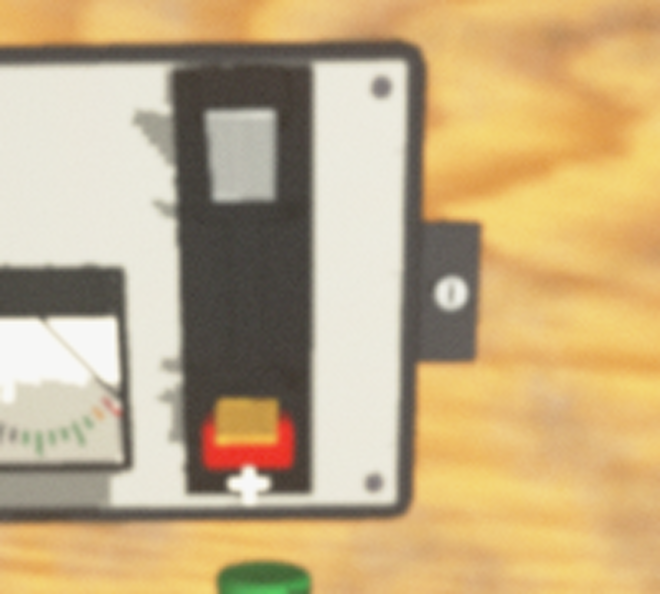

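The bay crop shows the spring plate at crop (242,155), the brass contact at (247,420) on the red post, and the plate screws at (381,88) and (374,483). I'll work out the tester frame from the screws and profile the bay using depth.

```bash
python3 - <<'E'
from h import *
a,b=load("w4"),load("w5")
def dark(z,uv,r=5):
    u,v=np.round(uv).astype(int); g=cv2.cvtColor(z["p"],cv2.COLOR_RGB2GRAY)[v-r:v+r+1,u-r:u+r+1].astype(float)
    w=np.clip(np.median(g)-15-g,0,None); yy,xx=np.mgrid[-r:r+1,-r:r+1]; return np.array([u+(w*xx).sum()/w.sum(),v+(w*yy).sum()/w.sum()])
A=[dark(a,np.array(p)/1.42) for p in((221,119),(554,115),(541,282),(240,286))]
B=[dark(b,np.array(p)/3.3+(200,40)) for p in((381,88),(374,483))]
print(np.round(A,1),np.round(B,1)); 
print("tri",tri(a,A[1],b,B[0]),tri(a,A[2],b,B[1]))
S=plane(a,A,42); SB=plane(b,B,42); print(S.round(1),SB.round(1),[np.linalg.norm(S[i]-S[(i+1)%4]).round(1) for i in range(4)])
y=S[1]-S[0]+S[2]-S[3]; yaw=np.arctan2(-y[0],y[1]); x=S[3]-S[0]+S[2]-S[1]; print("yaw",np.degrees(yaw),np.degrees(np.arctan2(x[1],x[0])))
yw=np.arctan2(x[1],x[0])/2+yaw/2
c=S.mean(0); c[:2]+= (SB-S[1:3]).mean(0)[:2]/2; print("centre",c)
np.save("pics/tester.npy",[c[0],c[1],yw])
M=np.array([[np.cos(yw),-np.sin(yw)],[np.sin(yw),np.cos(yw)]])
for n,z in(("w4",a),("w5",b)):
    D=z["d"][:220]; v,u=np.mgrid[:220,:560]; o,d=ray(z,np.c_[u.ravel(),v.ravel()]); W=(o+d*D.ravel()[:,None])[D.ravel()>0]
    L=np.c_[(W[:,:2]-c[:2])@M,W[:,2]]
    f=L[(abs(L[:,1])<90)&(abs(L[:,0])<50)]; print(n,"plate z",np.median(f[(abs(f[:,2]-42)<5),2]))
    for y0 in((56,64),):
        s=L[(L[:,1]>y0[0])&(L[:,1]<y0[1])]; print([(x0,round(float(np.median(q)),1),round(float(q.max()),1)) for x0 in range(-52,56,3) if len(q:=s[(s[:,0]>=x0)&(s[:,0]<x0+3),2])])
    for x0 in(-20,19): 
        s=L[(L[:,0]>x0-1.5)&(L[:,0]<x0+2.5)]; print("across",x0,[(y0,round(float(q.max()),1)) for y0 in range(42,80,2) if len(q:=s[(s[:,1]>=y0)&(s[:,1]<y0+2),2])])
    g=L[(L[:,2]>66)&(L[:,2]<80)&(L[:,1]<-30)&(L[:,1]>-90)]; l=cv2.fitLine(g[:,:2].astype(np.float32),2,0,.01,.01).ravel(); r=cv2.minAreaRect(g[:,:2].astype(np.float32));print("dial top",np.median(g[:,2]),r,np.degrees(np.arctan2(l[1],l[0])),l[2:])
E
```

```text
[[155.9  83.2]
 [390.   80.7]
 [380.7 198.7]
 [168.5 200.1]] [[315.1  66. ]
 [312.8 185.9]]
tri (array([460.48169013,  34.10643456,  41.9526289 ]), np.float64(0.04955032491812585)) (array([555.21202093,  48.84046695,  43.24786597]), np.float64(0.3222020983835706))
[[ 489.4 -149.5   42. ]
 [ 460.5   34.1   42. ]
 [ 555.6   49.3   42. ]
 [ 583.9 -135.    42. ]] [[460.5  34.1  42. ]
 [555.3  49.   42. ]] [np.float64(185.9), np.float64(96.4), np.float64(186.5), np.float64(95.6)]
yaw 8.839728309431422 8.910707849369095
centre [522.27474084 -50.36299988  42.        ]
w4 plate z 42.051361385751136
[(-52, 58.0, 58.9), (-49, 58.3, 60.0), (-46, 58.0, 59.6), (-43, 58.3, 60.4), (-40, 56.1, 80.9), (-37, 78.6, 82.0), (-34, 73.8, 79.4), (-31, 69.2, 73.1), (-28, 64.0, 67.6), (-25, 58.7, 62.1), (-22, 46.1, 47.4), (-19, 46.1, 47.7), (-16, 46.1, 47.5), (-13, 46.2, 47.5), (-10, 46.2, 47.4), (-7, 45.8, 47.6), (-4, 46.3, 47.8), (-1, 46.3, 47.7), (2, 46.1, 47.3), (5, 46.2, 47.0), (8, 46.0, 47.7), (11, 46.1, 47.5), (14, 45.9, 47.2), (17, 46.0, 47.3), (20, 44.2, 47.1), (23, 62.5, 67.4), (26, 69.9, 74.0), (29
[... 1415 characters left out ...]
47, 43.7, 44.5), (50, 42.9, 44.9), (53, 39.8, 42.2)]
across -20 [(42, 43.4), (44, 56.6), (46, 59.0), (48, 58.0), (50, 54.9), (52, 47.3), (54, 47.1), (56, 47.1), (58, 46.7), (60, 47.6), (62, 47.0), (64, 47.1), (66, 47.1), (68, 53.8), (70, 58.0), (72, 59.3), (74, 57.4), (76, 43.6), (78, 42.7)]
across 19 [(42, 43.3), (44, 43.6), (46, 58.8), (48, 58.3), (50, 55.2), (52, 47.5), (54, 47.3), (56, 47.2), (58, 46.5), (60, 47.3), (62, 46.7), (64, 47.2), (66, 47.4), (68, 53.9), (70, 59.1), (72, 58.9), (74, 58.9), (76, 43.9), (78, 42.8)]
dial top 71.89699885094569 ((-0.23304367065429688, -59.200923919677734), (40.62143325805664, 11.272281646728516), 33.79963302612305) 34.329357 [ -0.5924661 -58.20537  ]
```

```bash
python3 - <<'E'
from h import *
cx,cy,yw=np.load("pics/tester.npy"); M=np.array([[np.cos(yw),-np.sin(yw)],[np.sin(yw),np.cos(yw)]])
for n in("w4","w5"):
    z=load(n); D=z["d"][:215]; v,u=np.mgrid[:215,:560]; o,d=ray(z,np.c_[u.ravel(),v.ravel()]); W=(o+d*D.ravel()[:,None])[D.ravel()>0]
    L=np.c_[(W[:,:2]-[cx,cy])@M,W[:,2]]; s=L[(abs(L[:,1]-60)<4)]
    p=s[(s[:,0]>21)&(s[:,0]<34)&(s[:,2]>50)]; p=p[p[:,0].argsort()]; print(n,p[::4,[0,2]].round(1).tolist())
    q=s[(s[:,0]>-37)&(s[:,0]<-20)&(s[:,2]>60)&(s[:,2]<78)]; k=np.polyfit(q[:,2],q[:,0],1); print("spring",k,"x at z=57",np.polyval(k,57))
    f=s[(abs(s[:,0])<17)]; print("floor/keel",np.median(f[:,2]))
    for x0 in(-19.5,19.5):
        r=L[(abs(L[:,0]-x0)<2)&(abs(L[:,2]-51)<2.2)&(abs(L[:,1]-60)<14)]; print("guide mid-height y",np.median(r[r[:,1]<60,1]),np.median(r[r[:,1]>60,1]))
z=load("w5") # held cell ends in tool frame
s=rot(z["q"]); D=z["d"]; v,u=np.mgrid[200:330,262:300]; o,d=ray(z,np.c_[u.ravel(),v.ravel()]); W=o+d*D[v,u].ravel()[:,None]; T=s.inv().apply(W-z["e"]); k=(T[:,2]>155)&(T[:,2]<185)&(abs(T[:,1])<5)&(abs(T[:,0])<40); t=T[k]
print("cell in tool: x",np.percentile(t[:,0],[0,2,98,100]),"top z by x",[(x,np.median(t[(abs(t[:,0]-x)<2)&(abs(t[:,1])<2),2]).round(1)) for x in range(-24,27,6)])
E
```

```text
w4 [[23.5, 64.1], [23.7, 62.8], [23.9, 61.9], [24.3, 64.2], [24.4, 63.5], [24.5, 63.0], [24.9, 65.2], [25.1, 64.1], [25.3, 67.0], [25.5, 66.2], [25.6, 65.5], [26.1, 67.6], [26.2, 67.1], [26.5, 69.6], [26.6, 69.3], [26.8, 67.7], [27.2, 70.0], [27.3, 69.7], [27.7, 71.3], [27.8, 70.9], [27.9, 70.5], [28.3, 72.6], [28.3, 72.4], [28.8, 74.0], [28.9, 73.1], [29.0, 72.8], [29.4, 74.8], [29.5, 74.2], [29.6, 73.9], [29.8, 76.5], [30.0, 75.4], [30.2, 74.6], [30.7, 76.1], [30.8, 75.4], [33.9, 59.8]]
spring [-0.56825949  9.94584025] x at z=57 -22.444950927209433
floor/keel 46.12687213196301
guide mid-height y nan 69.08357790570905
guide mid-height y nan 69.06718724808474
w5 [[23.6, 63.0], [23.7, 62.6], [23.8, 61.6], [24.2, 64.5], [24.3, 63.6], [24.5, 62.5], [24.9, 65.2], [24.9, 65.4], [25.1, 63.6], [25.4, 67.3], [25.6, 65.8], [26.1, 68.0], [26.2, 67.7], [26.2, 67.1], [26.7, 69.1], [26.8, 68.2], [26.9, 68.2], [27.3, 70.4], [27.4, 69.6], [27.6, 68.4], [27.9, 71.6], [28.0, 70.4], [28.3, 74.0], [28.6, 72.0], [28.6, 71.5], [29.0, 74.1], [29.1, 73.6], [29.3, 72.6], [29.6, 75.1], [29.7, 74.9], [29.9, 73.4], [30.2, 76.0], [30.3, 75.9], [31.0, 76.0], [31.1, 75.5], [31.2, 74.6], [34.0, 62.2]]
spring [-0.56663661  9.74416944] x at z=57 -22.554117587660215
floor/keel 46.09842055157938
guide mid-height y 51.028336925613694 69.34552911876011
guide mid-height y 51.57108838444584 69.5744117821688
cell in tool: x [-23.37731599 -21.23517676  26.13743971  26.4370273 ] top z by x [(-24, np.float64(161.9)), (-18, np.float64(161.9)), (-12, np.float64(161.8)), (-6, np.float64(161.7)), (0, np.float64(161.1)), (6, np.float64(160.9)), (12, np.float64(160.9)), (18, np.float64(162.1)), (24, np.float64(162.3))]
  return _methods._mean(a, axis=axis, dtype=dtype,
  ret = ret.dtype.type(ret / rcount)
```

```bash
cat >> h.py <<'E'
cx,cy,yw=np.load("pics/tester.npy"); M=np.array([[np.cos(yw),-np.sin(yw)],[np.sin(yw),np.cos(yw)]])
def tw(x,y,z): return np.r_[M@[x,y]+[cx,cy],z]
def tl(p): return np.r_[(np.array(p)[:2]-[cx,cy])@M,p[2]]
YD=np.degrees(yw)
E
python3 - <<'E'
from h import *
for n in("w4","w5"):
    z=load(n); D=z["d"][:215]; v,u=np.mgrid[:215,:560]; o,d=ray(z,np.c_[u.ravel(),v.ravel()]); W=(o+d*D.ravel()[:,None])[D.ravel()>0]
    L=np.c_[(W[:,:2]-[cx,cy])@M,W[:,2]]; g=L[(abs(abs(L[:,1]-60)-12)<3.5)&(L[:,2]>53)&(L[:,2]<60)]
    print(n,[(np.percentile(k[:,0],[3,50,97]).round(1),len(k)) for k in(g[abs(g[:,0]+20)<6],g[abs(g[:,0]-20)<6])])
print(plan(tw(-5.6,60.1,265),down(90+YD)), tw(-5.6,60.1,222))
E
```

```text
w4 [(array([-21.7, -19.7, -18. ]), 81), (array([17.2, 18.9, 20.8]), 67)]
w5 [(array([-21.5, -19.8, -17.8]), 78), (array([17.2, 18.9, 20.9]), 69)]
[ 0.698 -0.03   0.596 -0.    -0.    -0.015] [507.46937987   8.15341907 222.        ]
```

```bash
python3 -m crank '[[0.35,-0.015,0,0,0,-0.015,1],[0.698,-0.03,0.2,0,0,-0.015,1],[0.698,-0.03,0.5,0,0,-0.015,1],[0.698,-0.03,0.596,0,0,-0.015,1],[0.698,-0.03,0.596,0,0,-0.015,1],[0.698,-0.03,0.596,0,0,-0.015,1]]'; python3 - <<'E'
from h import *
s=status.sense(); print(tl(s["eef_pos"]),s["force"],plan(tw(-5.6,60.1,222.5),down(90+YD)))
E
```

```text
time_s: 5.9
eef_pos: [508.4, 7.7, 266.0]
ee_rot: [0.001, -0.076, 0.997, -0.0]
force: [0.3, -0.6, -0.6]
grip_width: 0.15
grip_force: 40.1
[ -4.76501566  59.49848531 265.95888957] [ 0.31857802 -0.64359174 -0.62622975] [ 0.009  0.006  0.435 -0.001  0.002 -0.003]
```

```bash
python3 -m crank '[[0.009,0.006,0,0,0,0,1],[0.009,0.006,0.1,0,0,0,1],[0.009,0.006,0.2,0,0,0,1],[0.009,0.006,0.25,0,0,0,1],[0.009,0.006,0.3,0,0,0,1],[0.009,0.006,0.35,0,0,0,1],[0.009,0.006,0.38,0,0,0,1],[0.009,0.006,0.41,0,0,0,1],[0.009,0.006,0.41,0,0,0,1]]'; python3 - <<'E'
from h import *
s=status.sense(); print(tl(s["eef_pos"]),s["force"],plan(tw(-5.6,60.1,222.5),down(90+YD)))
E
```

```text
time_s: 6.8
eef_pos: [506.9, 8.4, 223.9]
ee_rot: [0.0, -0.076, 0.997, -0.0]
force: [6.4, 0.5, -3.0]
grip_width: 0.151
grip_force: 41.8
[ -6.11262888  60.43348273 223.90275911] [ 6.36230647  0.45875933 -3.00369214] [-0.005 -0.003  0.014 -0.     0.001 -0.003]
```

```bash
python3 -m crank '[[-0.005,-0.002,0.01,0,0,0,1],[-0.005,-0.002,0.016,0,0,0,1],[-0.005,-0.002,0.016,0,0,0,1]]'; python3 - <<'E'
from h import *
s=status.sense(); print(tl(s["eef_pos"]),s["force"],s["wrist_torque"])
z=shot("wrist","w6"); s=rot(z["q"]); D=z["d"]; v,u=np.mgrid[190:330,262:300]; o,d=ray(z,np.c_[u.ravel(),v.ravel()]); W=o+d*D[v,u].ravel()[:,None]
L=np.array([tl(w) for w in W]); k=abs(L[:,1]-60)<2.5
print([(x,np.median(q).round(1)) for x in range(-50,-10,2) if len(q:=L[k&(abs(L[:,0]-x)<1),2])])
E
```

```text
time_s: 7.1
eef_pos: [507.2, 8.3, 222.5]
ee_rot: [0.0, -0.076, 0.997, -0.0]
force: [4.2, 1.0, -0.2]
grip_width: 0.157
grip_force: 40.8
[ -5.82241954  60.25982842 222.51123714] [ 4.20566322  0.98919097 -0.16512403] [-0.0300779  -0.55402751  0.0468171 ]
[(-46, np.float64(80.6)), (-44, np.float64(76.9)), (-42, np.float64(58.9)), (-40, np.float64(71.4)), (-38, np.float64(67.8)), (-36, np.float64(64.3)), (-34, np.float64(60.8)), (-32, np.float64(59.5)), (-30, np.float64(60.6)), (-28, np.float64(60.7)), (-26, np.float64(60.5)), (-24, np.float64(60.6)), (-22, np.float64(60.7)), (-20, np.float64(61.0)), (-18, np.float64(61.4)), (-16, np.float64(61.5)), (-14, np.float64(61.4)), (-12, np.float64(61.5))]
```

```bash
python3 -m crank '[[0,0,0.004,0,0,0,1],[0,0,0.006,0,0,0,1],[0,0,0.006,0,0,0,0.75],[0,0,0.006,0,0,0,0.7],[0,0,0.006,0,0,0,0.7],[0,0,0.006,0,0,0,0.7],[0,0,0.006,0,0,0,0.7]]'; python3 -m crank '[[0,0,-0.2,0,0,0,0.7],[0,0,-0.5,0,0,0,0.7],[0,0,-1,0,0,0,0.7],[0,0,-1,0,0,0,0.7]]'; python3 - <<'E'
from h import *
z=shot("wrist","w7"); s=rot(z["q"]); D=z["d"]; v,u=np.mgrid[150:400,255:305]; o,d=ray(z,np.c_[u.ravel(),v.ravel()]); W=o+d*D[v,u].ravel()[:,None]
L=np.array([tl(w) for w in W]); k=abs(L[:,1]-60)<2.5
print([(x,np.median(q).round(1)) for x in range(-50,46,2) if len(q:=L[k&(abs(L[:,0]-x)<1)&(L[:,2]<90),2])])
cv2.imwrite("pics/c7.png",cv2.resize(z["p"][130:380,160:400,::-1],None,fx=2.4,fy=2.4,interpolation=cv2.INTER_CUBIC))
E
```

```text
time_s: 7.85
eef_pos: [507.1, 8.3, 221.8]
ee_rot: [-0.0, -0.076, 0.997, 0.0]
force: [2.7, 1.6, -0.7]
grip_width: 0.298
grip_force: 1.3
time_s: 8.25
eef_pos: [507.8, 8.1, 327.2]
ee_rot: [0.004, -0.076, 0.997, -0.002]
force: [1.0, -1.1, 0.1]
grip_width: 0.297
grip_force: 0.0
[(-50, np.float64(57.1)), (-48, np.float64(58.4)), (-46, np.float64(58.1)), (-44, np.float64(58.0)), (-42, np.float64(58.3)), (-40, np.float64(58.1)), (-38, np.float64(78.3)), (-36, np.float64(76.4)), (-34, np.float64(73.5)), (-32, np.float64(69.7)), (-30, np.float64(65.9)), (-28, np.float64(62.4)), (-26, np.float64(59.5)), (-24, np.float64(59.8)), (-22, np.float64(60.5)), (-20, np.float64(59.9)), (-18, np.float64(60.4)), (-16, np.float64(60.1)), (-14, np.float64(60.1)), (-12, np.float64(61.1)), (-10, np.float64(60.9)), (-8, np.float64(60.8)), (-6, np.float64(61.2)), (-4, np.float64(61.1)), (-2, np.float64(61.5)), (0, np.float64(61.4)), (2, np.float64(61.0)), (4, np.float64(60.9)), (6, np.float64(60.8)), (8, np.float64(60.1)), (10, np.float64(60.6)), (12, np.float64(60.4)), (14, np.float64(59.6)), (16, np.float64(59.9)), (18, np.float64(60.1)), (20, np.float64(60.3)), (22, np.float64(60.0)), (24, np.float64(62.7)), (26, np.float64(66.5)), (28, np.float64(71.5)), (30, np.float64(74.8)), (32, np.float64(74.5)), (38, np.float64(61.1))]
```

View pics/c7.png

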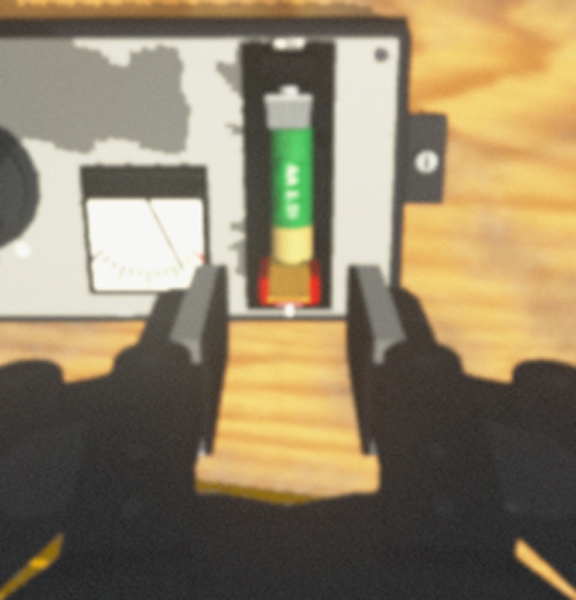

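The cell lies between the contacts, with the spring plate against its back and the nub under the brass. Depth puts the top of the cell at about 60.3 mm, as it should be, and the meter needle has moved. Next is the dial.

```bash
python3 -m crank '[[-0.02,-0.4,0,0,0,-0.19,0.6],[-0.05,-0.9,0,0,0,-0.38,0.6],[-0.05,-1,0,0,0,-0.57,0.6],[-0.05,-1,0,0,0,-0.764,0.6],[-0.05,-1,0,0,0,-0.764,0.6],[-0.05,-1,0,0,0,-0.764,0.6]]'; python3 - <<'E'
from h import *
print(status.sense()["joints"][5],tl(status.sense()["eef_pos"]))
print(plan(tw(-.1,-59.7,227),down(90+YD+34.4)),plan(tw(-.1,-59.7,260),down(90+YD+34.4)))
E
```

```text
time_s: 8.9
eef_pos: [527.1, -89.6, 321.1]
ee_rot: [-0.001, -0.366, 0.931, 0.001]
force: [0.2, -0.1, 0.4]
grip_width: 0.401
grip_force: 0.0
-2.707447639727701 [ -1.26346922 -39.5036165  321.06131231]
[ 0.102 -0.175  0.94   0.002 -0.001 -0.008] [ 0.103 -0.175  0.61   0.002 -0.001 -0.008]
```

```bash
python3 -m crank '[[0.1,-0.175,0.2,0,0,-0.008,0.6],[0.103,-0.175,0.5,0,0,-0.008,0.6],[0.103,-0.175,0.75,0,0,-0.008,0.6],[0.103,-0.175,0.9,0,0,-0.008,0.6],[0.103,-0.175,0.94,0,0,-0.008,0.6],[0.103,-0.175,0.94,0,0,-0.008,0.6]]' 90; python3 - <<'E'
from h import *
s=status.sense(); print(s["joints"][5],s["force"],tl(s["eef_pos"]),plan(tw(-.1,-59.7,227),down(90+YD+34.4)))
E
```

```text
time_s: 9.5
eef_pos: [531.8, -109.3, 227.7]
ee_rot: [-0.0, -0.37, 0.929, 0.0]
force: [-0.5, -0.6, 1.2]
grip_width: 0.395
grip_force: 0.0
-2.7467865709306123 [-0.45414486 -0.56257019  1.24447173] [  0.27428453 -59.67720531 227.6654256 ] [ 0.003  0.002  0.007  0.001 -0.001  0.003]
```

```bash
python3 -m crank '[[0,0,0,0,0,0,0.9],[0,0,0,0,0,0,1],[0,0,0,0,0,0,1],[0,0,0,0,0,0,1],[0,0,0,0,0,0,1]]' 90
python3 -m crank '[[0,0,0,0,0,0.1,1],[0,0,0,0,0,0.2,1],[0,0,0,0,0,0.3,1],[0,0,0,0,0,0.4,1],[0,0,0,0,0,0.5,1],[0,0,0,0,0,0.5,1]]'; python3 - <<'E'
from h import *
s=status.sense(); print(s["joints"][5],s["force"],s["wrist_torque"],tl(s["eef_pos"]),np.degrees(rot(s["ee_rot"]).as_matrix()[:,1]@[1,0,0]))
y=rot(s["ee_rot"]).as_matrix()[:,1]; print("closing heading rel rest",np.degrees(np.arctan2(y[1],y[0]))-90-YD-34.4)
E
```

```text
time_s: 10.0
eef_pos: [532.1, -109.8, 229.2]
ee_rot: [0.001, -0.37, 0.929, -0.001]
force: [-0.1, -1.0, 6.3]
grip_width: 0.104
grip_force: 90.3
time_s: 10.6
eef_pos: [532.1, -109.8, 229.2]
ee_rot: [0.001, -0.181, 0.984, -0.001]
force: [0.2, -1.1, 6.4]
grip_width: 0.099
grip_force: 90.3
-2.353520924991037 [ 0.22530359 -1.1470732   6.44881662] [-0.05089456 -0.01265611  0.09288579] [  0.58176323 -60.24228452 229.15536927] -20.37939390149705
closing heading rel rest -22.439585596635492
```

```bash
python3 -m crank '[[0,0,0,0,0,0.1,1],[0,0,0,0,0,0.2,1],[0,0,0,0,0,0.3,1],[0,0,0,0,0,0.4,1],[0,0,0,0,0,0.5,1],[0,0,0,0,0,0.5,1]]'
python3 -m crank '[[0,0,0,0,0,0.1,1],[0,0,0,0,0,0.2,1],[0,0,0,0,0,0.3,1],[0,0,0,0,0,0.4,1],[0,0,0,0,0,0.5,1],[0,0,0,0,0,0.55,1],[0,0,0,0,0,0.55,1],[0,0,0,0,0,0.55,1]]'; python3 - <<'E'
from h import *
s=status.sense(); y=rot(s["ee_rot"]).as_matrix()[:,1]; print(s["joints"][5],s["force"],s["wrist_torque"],tl(s["eef_pos"]),"turn",np.degrees(np.arctan2(y[1],y[0]))-90-YD-34.4)
z=shot("wrist","w8"); t=shot("top","t8")
cv2.imwrite("pics/c8.png",np.hstack([cv2.resize(z["p"][120:400,160:400,::-1],(450,525)),cv2.resize(t["p"][170:250,225:345,::-1],(350,233)) if 0 else cv2.copyMakeBorder(cv2.resize(t["p"][170:250,225:345,::-1],(350,233)),0,292,0,0,0)]))
E
```

```text
time_s: 11.2
eef_pos: [532.2, -109.8, 229.2]
ee_rot: [0.001, 0.015, 1.0, -0.001]
force: [0.4, -1.2, 5.9]
grip_width: 0.1
grip_force: 90.3
time_s: 12.0
eef_pos: [532.2, -109.9, 229.2]
ee_rot: [0.001, 0.227, 0.974, -0.0]
force: [0.1, -0.8, 6.1]
grip_width: 0.105
grip_force: 90.4
-1.5311610114915017 [ 0.13861837 -0.75819011  6.07321122] [-0.22129938 -0.03190823  0.17869656] [  0.59338047 -60.35028585 229.16258442] turn -69.55229039782262
```

View pics/c8.png

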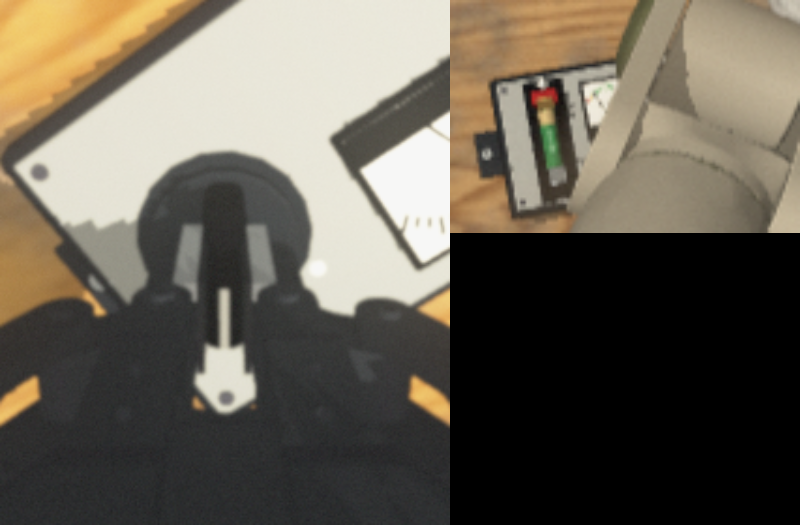

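The wrist crop shows the grip bar upright between the pads, with no slip and the pointer line at (224,318). The top view shows the cell still in the bay. I'll check the bar's angle by depth before handing in.

```bash
python3 - <<'E'
from h import *
z=load("w8"); D=z["d"]; v,u=np.mgrid[200:312,262:298]; o,d=ray(z,np.c_[u.ravel(),v.ravel()]); W=o+d*D[v,u].ravel()[:,None]
L=np.array([tl(w) for w in W]); g=L[(abs(L[:,2]-72)<2.5)&(np.hypot(L[:,0],L[:,1]+60)<23)]
r=cv2.minAreaRect(g[:,:2].astype(np.float32)); l=cv2.fitLine(g[:,:2].astype(np.float32),2,0,.01,.01).ravel(); print(len(g),r,np.degrees(np.arctan2(l[1],l[0])))
# pointer line centroid (bright pixels on bar)
gr=cv2.cvtColor(z["p"],cv2.COLOR_RGB2GRAY); m=(gr[270:306,270:290]>110); q=np.argwhere(m)[:,::-1]+[270,270]; e=cv2.fitLine(q.astype(np.float32),2,0,.01,.01).ravel()
P=plane(z,[e[2:]-8*e[:2],e[2:]+8*e[:2]],72.5); a=np.array([tl(p) for p in P]); dd=a[1]-a[0]; print("pointer",len(q),a.round(1),np.degrees(np.arctan2(dd[1],dd[0])))
E
```

```text
1517 ((-1.388503074645996, -60.41648483276367), (16.284738540649414, 39.50135040283203), 47.556251525878906) -34.910416
pointer 212 [[  5.4 -63.6  72.5]
 [ 12.6 -68.6  72.5]] -34.87888151112246
```

```bash
python3 -c "
from rig import ticket; print(ticket.finish_job())"
```

```text
the job is handed in; nothing more can be done
None
```

The job is handed in at about 12 s: the green cell sits in the bay between both contacts, and the gripper still holds the load dial at the third click, measured at about 1.21 rad against the 1.20 rad click.

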